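Serve the round biscuit from the tilting carousel

ROBOT

A 6-joint arm with a two-finger parallel gripper is mounted at the origin on a cart in front of the work surface, level with it; the furniture and walls round the work are solid. World frame = base frame: x ahead of the robot, y to its left, z up, the work surface at z = 0. Lengths are in m, angles in rad, forces in N, time in s.
With the tool pointing down it reaches from about 0.375 to 0.9 m from the base axis. Payload 3.1 kg.
Tool frame: the origin (TCP) lies at the very end of the fingers, on their centre line; the grasp point (between the pads) lies behind it (env.grip_depth is the z of the grasp point in the tool frame, in m); z points along the fingers, y is the line along which they close (so a half turn about z gives the same grasp; the last joint's range is limited). The gripper opens to 85 mm and grips with 20 to 120 N. Pads are 22 mm wide; open, the fingers measure 114 mm over their backs; the gripper's body (76 mm by 85 mm) begins 54 mm behind the grasp point. The pads swing forward as they close: fully open they stand 13 mm farther back than shut.
Start: joints at [-1.454, 0.527, 1.433, -0, 1.181, -0.178], TCP at [0.182, -0.598, 0.231] pointing down, gripper open.
Joint ranges: [-3.08, 3.08], [-0.75, 2.2], [0.22, 2.44], [-1.43, 4.57], [0, 2.65], [-2.85, 2.85]. Speed limits (rad/s): [2.79, 2.79, 3.14, 3.14, 3.14, 3.14].

INTERFACE

Orientations are given as a 3x3 rotation matrix whose columns are the frame's x, y, z axes.
In Python, from rig import env gives the robot as it stands.
- The arm moves only by the tool drive_effector, called by a JSON object that holds its "name" and its "arguments", one argument or row to a line. Schema: {"type":"object","properties":{"segments":{"type":"object","properties":{"tx":{"type":"array","items":{"type":"number"},"minItems":1,"maxItems":5},"ty":{"type":"array","items":{"type":"number"},"minItems":1,"maxItems":5},"tz":{"type":"array","items":{"type":"number"},"minItems":1,"maxItems":5},"ax":{"type":"array","items":{"type":"number"},"minItems":1,"maxItems":5},"ay":{"type":"array","items":{"type":"number"},"minItems":1,"maxItems":5},"az":{"type":"array","items":{"type":"number"},"minItems":1,"maxItems":5}},"additionalProperties":false,"required":["tx","ty","tz","ax","ay","az"]},"jaw":{"type":"number"},"only":{"type":"string"},"quiet":{"type":"boolean"},"lines":{"type":"string"}},"required":["segments"],"additionalProperties":false}. segments is an object with one list for each field, all of the same length, 1 to 5, a row being the entries at one place: tx, ty, tz (the shift in a scale on which 1.0 is 30 cm), ax, ay, az (a rotation vector in parts of the range, where 1.0 means pi rad); each row is the pose to reach, as a shift and turn from the pose commanded when the call began, along the tool's axes at that moment; what a row does not reach only later rows make up. A row lasts 1/8 s, in which the tool goes at most 0.0625 m and 0.188 rad, less where a joint would pass 70% of its speed; a pose out of reach is approached as far as the arm can. jaw is the finger opening in m, set as the call begins (left out keeps the last). The fingers move at their own pace and stop on an object; the grip force is fixed at half the most. Time passes only in rows, so rows that do not move let the fingers close. The tool returns the time, the measured TCP pose, the force, the opening and the grip force at its end. only (a regular expression) keeps the lines of the reply that match it, lines (a string "A,B") keeps lines A to B, and quiet returns only ok. Shift and turn numbers lie between -1 and 1, and a call with a number outside is refused. Input that does not fit is refused with a message, and nothing moves.
- env.get_state(): the state, without advancing time (a new reading comes with each control period).
- env.camera(name): name is "scene" or "top" or "wrist"; returns the picture (384x512x3 uint8, red, green, blue); there is no depth.
- env.camera_model(name): a dict with "fx", "fy", "cx", "cy" (pixels), "cam_to_world" (4x4, takes a point from camera to world coordinates); the wrist camera has in their place "mount" (4x4, takes a point from camera to tool coordinates, whose origin is the TCP and whose axes are the flange's). Camera axes: x right, y down, z forward; pixel columns grow to the right and rows downward; lengths in m; the calibration is good to about 2 mm. A picture is of the moment at which its call begins: read the wrist's pose just before it. camera_model takes no time and is no camera call.
- env.hand_in(): hands the job in; it is judged then, once.
The state is a dict: "time_s": time; "joints": joint angles; "joint_vel": joint speeds; "tau": joint torques, N m; "tool_pos": TCP position; "tool_rot": TCP orientation; "force": force on the tool from outside, world axes, zero at the start; "torque": the same for the moment, N m; "grip_width": finger opening in m; "grasp_force": force on a finger pad.
Only numpy, scipy, OpenCV 4.12 (cv2) and the standard library are available. Lean on these libraries where they do the work, as an engineer would, in place of code of your own. Each camera call takes 0.05 s, during which the arm holds its last target. There are 200 camera calls.

TASK

Serve the round biscuit into the white bowl under the spout without touching any biscuit: with the tray level, turn the carousel (knob in the middle) until the round biscuit's compartment stands at the spout, then tip the tray (bar handle at the back) so that the biscuit slides out into the bowl. Lower the tray back to level, with the other biscuits still in it, and leave the bowl and the cups standing where they are.

Things in the scene. Friction and masses are not known exactly. Their poses are not given: they have to be found in the camera images.
- dispenser: fixed wooden base of the tilting biscuit carousel, 276 x 220 mm, with two steel cheeks. Origin on the worktop under the turntable's axis; +z up, -y the way the spout points, +y the way to the handle. The tray pivots on a level pin along its x at y = -50 mm, z = 145 mm. The tray is a round steel pan, wall radius 114 mm, wall top at z = 175 mm
- tray (a joint): tip angle of the tray on its pivot, rad: 0 = level on its rest, 0.66 = stop, spout down. It falls back to level by its own weight; lifting at the handle takes about 3 N. Biscuits start to slide at about 0.27 to 0.4, so go near the stop and wait a second
- wheel (a joint): turning angle of the white turntable in the tray, rad, counter-clockwise from above, endless, stays where left. Radius 108 mm, upper face 135 mm above the worktop, four 90 degree compartments with dividers 34 mm tall; their middles lie on turntable's +x, -x, +y, -y. Spout gap 84 mm wide: within 0.3 rad of the middle is good. The empty one starts at the spout
- turntable (a point): centre of the turntable's upper face, on its axis; turns with it (axes as said under wheel), tips with the tray
- knob (a point): grip point in the turntable's wooden bar knob: bar 64 mm along this point's x, 18 mm thick along its y, from 20 mm below to 12 mm above the point. 193 mm above the worktop when level. Turns with the turntable
- handle (a point): middle of the tray's round wooden lifting bar at the back: diameter 14 mm, 92 mm free length along the point's x (the dispenser's x). 165 mm from the turntable's axis, 170 mm above the worktop when level; 42 mm clear to the tray wall. Lies 215 mm behind and 25 mm above the pivot, and swings up on that arc to 285 mm
- spout (a point): middle of the spout's lip, on the floor of the chute, 164 mm from the turntable's axis; chute 72 to 80 mm wide inside. Tips with the tray
- bowl: loose white serving bowl, diameter 132 mm, 46 mm tall, standing under the spout. Origin at the centre of its underside
- round_biscuit: the round biscuit: disc, diameter 60 mm, 12 mm thick, 30 g, lying flat in a compartment about 70 mm from the axis; which one varies. Origin at the centre of its underside
- square_biscuit: square biscuit 46 x 46 x 12 mm in another compartment; must stay in the tray. Origin at the centre of its underside
- finger_biscuit: oblong finger biscuit 22 x 58 x 15 mm in another compartment; must stay in the tray. Origin at the centre of its underside
- cupping_bowl_1: small loose white cupping bowl beside the serving bowl, diameter 68 mm, 50 mm tall, a bystander. Origin at the centre of its underside
- cupping_bowl_2: small loose cream cupping bowl on the other side of the serving bowl, diameter 68 mm, 50 mm tall, a bystander. Origin at the centre of its underside
- cup_a: loose cream espresso cup with a handle, 59 x 84 x 56 mm, a bystander standing behind the tray's handle. Origin at the centre of its underside

How it is judged:
By the outcome, as a careful person would: the job done as asked, in the order asked, and still so for the second after the job is handed in, with the robot touching nothing.
It also fails if it takes over 67 s, if anything falls off the work surface, if the arm or the gripper's body presses on something with over 40 N, if the wrist force passes 120 N, or if a joint passes its speed limit or range.

## Working session

There is one attempt and no reset: what is moved stays moved. The work goes in short steps, Python scripts to look and compute and a tool call to move; the robot and the scene stay as the last step left them, time stands still between calls to the robot, and variables do not carry over. Pictures are saved under pics/ and viewed, at most 10 in all, crops included, and the job is handed in when it is done.

```bash
ls; mkdir -p pics
```

Run:
```python
from rig import env
import cv2,numpy as np
for n in("top","scene"):
    m=env.camera_model(n);print(n,m)
    cv2.imwrite(f"pics/{n}0.png",cv2.cvtColor(env.camera(n),cv2.COLOR_RGB2BGR))
print(env.get_state(),env.grip_depth)
```

```text
pics
rig.py
top {'fx': 351.3475601215061, 'fy': 351.3475601215061, 'cx': 258.4992476857702, 'cy': 194.33416096204857, 'cam_to_world': array([[-0.02831578, -0.99824264,  0.05205625,  0.4752581 ],
       [-0.99944261,  0.02735167, -0.01914065, -0.02259736],
       [ 0.01768318, -0.05256921, -0.99846071,  0.97146594],
       [ 0.        ,  0.        ,  0.        ,  1.        ]])}
scene {'fx': 439.03471104976205, 'fy': 439.03471104976205, 'cx': 258.5021708247202, 'cy': 179.96549146038785, 'cam_to_world': array([[-0.65420223, -0.54274579,  0.52673186, -0.15534446],
       [-0.75628169,  0.47642053, -0.44839879,  0.54469855],
       [-0.00757931, -0.69170115, -0.72214408,  1.07402289],
       [ 0.        ,  0.        ,  0.        ,  1.        ]])}
{'time_s': 0.1, 'joints': array([-1.45348539e+00,  5.28394317e-01,  1.43375316e+00, -1.22749273e-05,
        1.18141149e+00, -1.78479310e-01]), 'joint_vel': array([-4.79502109e-04, -1.18932535e-03, -3.41942761e-03,  6.78818802e-04,
        2.44082057e-03, -6.02628828e-05]), 'tau': array([ 1.31572415e-04, -4.43302238e+01, -1.78585714e+01, -2.89608342e-04,
        3.93865543e-03, -6.54473649e-07]), 'tool_pos': array([ 0.18214655, -0.5972043 ,  0.23042519]), 'tool_rot': array([[ 9.56570765e-01,  2.91500107e-01, -2.41418294e-04],
       [ 2.91500011e-01, -9.56568835e-01,  1.95146055e-03],
       [ 3.37917742e-04, -1.93708355e-03, -9.99998067e-01]]), 'force': array([ 0.53739388, -0.2364026 , -0.23643301]), 'torque': array([-0.02005617, -0.0189684 , -0.02957025]), 'grasp_force': 0.0, 'grip_width': 0.08491149440671983} -0.0187
```

View pics/top0.png

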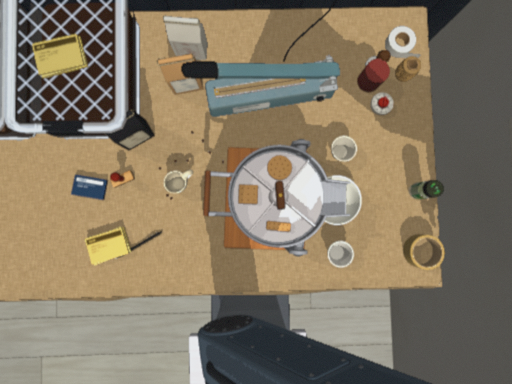

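View pics/scene0.png

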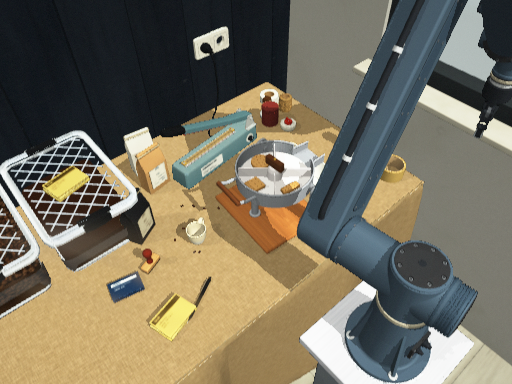

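The top view shows the dispenser at about (279,196) with the spout pointing right (world -y). The round biscuit is at (279,167), the far side; the square is at the handle side, the finger is near the robot, and the handle is at (208,193). I'll enlarge this area.

Run:
```python
import cv2
im=cv2.imread("pics/top0.png")[130:260,160:365]
cv2.imwrite("pics/crop.png",cv2.resize(im,None,fx=3.9,fy=3.9,interpolation=cv2.INTER_CUBIC))
```

```text
(no output)
```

View pics/crop.png

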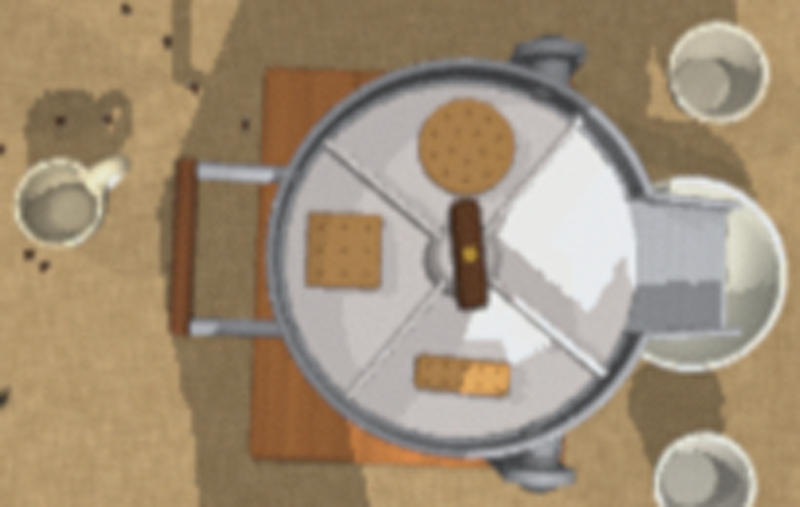

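The crop shows the knob bar from (465,200) to (475,308) with its middle at (470,254). The handle bar runs from (187,160) to (181,334), the round biscuit is at (467,146), and cup_a is at (58,205).

Create h.py:
```python
from rig import env
import numpy as np
def px(u,v,z,n="top"):
    m=env.camera_model(n);T=m["cam_to_world"]
    d=T[:3,:3]@[(u-m["cx"])/m["fx"],(v-m["cy"])/m["fy"],1]
    return T[:3,3]+d*(z-T[2,3])/d[2]
def cr(u,v,z): return px(160+(u+.5)/3.9-.5,130+(v+.5)/3.9-.5,z)
def rel(p,ax):  # goal TCP pos, desired R ; prints shift in tool axes and rotvec
    from scipy.spatial.transform import Rotation as R
    s=env.get_state();A=s["tool_rot"]
    print("shift",(A.T@(np.array(p)-s["tool_pos"])).round(4),"rot",R.from_matrix(A.T@ax).as_rotvec().round(4),"t",s["time_s"])
```

Run:
```python
from h import *
P=dict(kn=(470,254,.205),k1=(465,200,.205),k2=(475,308,.205),h1=(187,160,.177),h2=(181,334,.177),s1=(727,205,.135),s2=(722,332,.135),rb=(467,146,.147),sq=(344,250,.147),fi=(462,376,.15),cup=(58,205,.056),cuph=(120,170,.04),
w1=(270,255,.175),w2=(655,255,.175),w3=(465,60,.175),w4=(465,455,.175),bowl=(690,273,.046))
Q={k:cr(*v) for k,v in P.items()}
for k,v in Q.items(): print(k,v.round(4))
print("dist handle-knob",np.linalg.norm(((Q['h1']+Q['h2'])/2-Q['kn'])[:2]),"klen",np.linalg.norm(Q['k1']-Q['k2']),"hlen",np.linalg.norm(Q['h1']-Q['h2']))
for a,b in(("k2","k1"),("h2","h1"),("s2","s1")):
    d=Q[b]-Q[a];print(a,np.arctan2(d[1],d[0]))
d=Q['kn']-(Q['h1']+Q['h2'])/2;print(np.arctan2(d[1],d[0]))
s=env.get_state();print(s["tool_rot"][:,1])
```

```text
kn [ 0.513  -0.0846  0.205 ]
k1 [ 0.5434 -0.0827  0.205 ]
k2 [ 0.4827 -0.0864  0.205 ]
h1 [0.5736 0.0761 0.177 ]
h2 [0.4727 0.0816 0.177 ]
s1 [ 0.5423 -0.2495  0.135 ]
s2 [ 0.4644 -0.2431  0.135 ]
rb [ 0.5814 -0.0895  0.147 ]
sq [ 0.5203 -0.0134  0.147 ]
fi [ 0.4428 -0.0819  0.15  ]
cup [0.5606 0.1776 0.056 ]
cuph [0.5849 0.1387 0.04  ]
w1 [0.5171 0.0294 0.175 ]
w2 [ 0.5109 -0.1952  0.175 ]
w3 [ 0.6285 -0.0877  0.175 ]
w4 [ 0.3982 -0.0804  0.175 ]
bowl [ 0.5038 -0.2465  0.046 ]
dist handle-knob 0.1637368046272144 klen 0.06088319205037997 hlen 0.10099778112120997
k2 0.06078982681863075
h2 -0.05494436641646754
s2 -0.08085589090376195
-1.6328522400801286
[ 0.29150011 -0.95656883 -0.00193708]
```

Run:
```python
from h import *
a=1.63
y=np.array([np.cos(a),np.sin(a),0]);z=np.array([0,0,-1.]);
Rk=np.c_[np.cross(y,z),y,z]
rel([.513,-.0846,.255],Rk)
```

```text
shift [ 0.4659 -0.3939 -0.0237] rot [ 2.000e-04 -2.900e-03 -2.905e+00] t 0.1
```

Careful with the scale: shifts go in shares of 30 cm and turns go in shares of pi rad. That gives: 0.22 m / 0.3 = 0.7333, -0.185 m / 0.3 = -0.6167.

{"name": "drive_effector", "arguments": {
  "segments": {"tx": [0.1467, 0.2833, 0.4333, 0.5833, 0.7333], "ty": [-0.1267, -0.24, -0.3667, -0.49, -0.6167], "tz": [-0.0767, -0.0767, -0.0767, -0.0767, -0.0767], "ax": [0, 0, 0, 0, 0], "ay": [0, 0, 0, 0, 0], "az": [0, 0, 0, 0, 0]},
  "jaw": 0.06
}}

```text
time_s: 0.72
tool_pos: [0.3394, -0.355, 0.2541]
tool_rot: [[0.957, 0.291, 0.0], [0.291, -0.957, 0.0], [0.0, -0.0, -1.0]]
force: [1.5, -0.3, -0.4]
grip_width: 0.0599
grasp_force: 0.0
```

{"name": "drive_effector", "arguments": {
  "segments": {"tx": [0.8167, 0.8167, 0.8167, 0.8167, 0.8167], "ty": [-0.6933, -0.6933, -0.6933, -0.6933, -0.6933], "tz": [0, 0, 0, 0, 0], "ax": [0, 0, 0, 0, 0], "ay": [0, 0, 0, 0, 0], "az": [0, 0, 0, 0, 0]}
}}

```text
time_s: 1.35
tool_pos: [0.5084, -0.0919, 0.2541]
tool_rot: [[0.957, 0.292, -0.0], [0.292, -0.957, -0.0], [-0.0, -0.0, -1.0]]
force: [0.7, -0.8, 0.7]
grip_width: 0.0598
grasp_force: 0.0
```

{"name": "drive_effector", "arguments": {
  "segments": {"tx": [0, 0, 0, 0, 0], "ty": [0, 0, 0, 0, 0], "tz": [0, 0, 0, 0, 0], "ax": [0, 0, 0, 0, 0], "ay": [0, 0, 0, 0, 0], "az": [-0.2865, -0.2865, -0.2865, -0.2865, -0.2865]}
}}

```text
time_s: 1.98
tool_pos: [0.5073, -0.0936, 0.2539]
tool_rot: [[0.361, 0.932, -0.001], [0.932, -0.361, 0.0], [0.0, -0.001, -1.0]]
force: [-0.7, -0.2, 0.2]
grip_width: 0.0598
grasp_force: 0.0
```

{"name": "drive_effector", "arguments": {
  "segments": {"tx": [0, 0, 0, 0, 0], "ty": [0, 0, 0, 0, 0], "tz": [0, 0, 0, 0, 0], "ax": [0, 0, 0, 0, 0], "ay": [0, 0, 0, 0, 0], "az": [-0.2865, -0.2865, -0.2865, -0.2865, -0.2865]}
}}

```text
time_s: 2.6
tool_pos: [0.5073, -0.0937, 0.2539]
tool_rot: [[-0.506, 0.863, -0.001], [0.863, 0.506, 0.0], [0.001, -0.001, -1.0]]
force: [-0.3, 0.4, 0.8]
grip_width: 0.0599
grasp_force: 0.0
```

Run:
```python
from h import *
a=1.63
y=np.array([np.cos(a),np.sin(a),0]);z=np.array([0,0,-1.]);
rel([.513,-.0846,.255],np.c_[np.cross(y,z),y,z])
```

```text
shift [ 0.005   0.0095 -0.0011] rot [-1.0000e-04 -1.1000e-03 -1.0999e+00] t 2.6
```

To row units: 0.0095 m / 0.3 = 0.0317, 0.005 m / 0.3 = 0.0167, -0.9 rad / 3.1416 = -0.2865.

{"name": "drive_effector", "arguments": {
  "segments": {"tx": [0.0167, 0.0167, 0.0167, 0.0167, 0.0167], "ty": [0.0317, 0.0317, 0.0317, 0.0317, 0.0317], "tz": [0, 0, 0, 0, 0], "ax": [0, 0, 0, 0, 0], "ay": [0, 0, 0, 0, 0], "az": [-0.2865, -0.2865, -0.2865, -0.2865, -0.2865]}
}}

```text
time_s: 3.22
tool_pos: [0.513, -0.0846, 0.2539]
tool_rot: [[-0.99, 0.14, -0.001], [0.14, 0.99, 0.0], [0.001, 0.0, -1.0]]
force: [0.5, -0.5, -0.3]
grip_width: 0.0598
grasp_force: 0.0
```

{"name": "drive_effector", "arguments": {
  "segments": {"tx": [0, 0, 0, 0], "ty": [0, 0, 0, 0], "tz": [0, 0.0667, 0.15, 0.15], "ax": [0, 0, 0, 0], "ay": [0, 0, 0, 0], "az": [-0.0637, -0.0637, -0.0637, -0.0637]}
}}

```text
time_s: 3.72
tool_pos: [0.5117, -0.0841, 0.2075]
tool_rot: [[-0.999, -0.054, -0.005], [-0.054, 0.999, 0.002], [0.005, 0.002, -1.0]]
force: [-0.8, 0.2, 0.5]
grip_width: 0.06
grasp_force: 0.0
```

Run:
```python
from h import *
import cv2
a=1.63
y=np.array([np.cos(a),np.sin(a),0]);z=np.array([0,0,-1.]);
rel([.513,-.0846,.177],np.c_[np.cross(y,z),y,z])
cv2.imwrite("pics/w1.png",cv2.cvtColor(env.camera("wrist"),cv2.COLOR_RGB2BGR))
```

```text
shift [-0.0014 -0.0006  0.0305] rot [ 0.0023 -0.0049 -0.0051] t 3.725
```

View pics/w1.png

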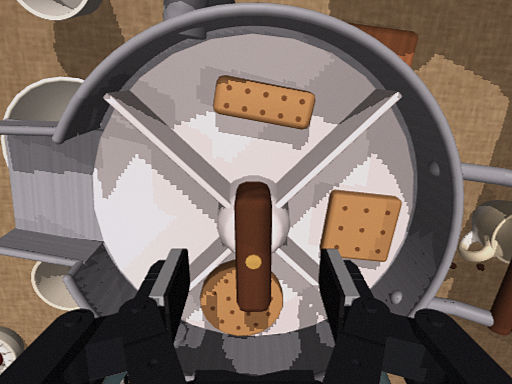

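The knob bar (x≈253) is centred between the pads (188 and 322) and lined up with them. Next I'll descend and close.

To row units: 0.03 m / 0.3 = 0.1, 0.015 m / 0.3 = 0.05.

{"name": "drive_effector", "arguments": {
  "segments": {"tx": [0, 0, 0], "ty": [0, 0, 0], "tz": [0.05, 0.1, 0.1], "ax": [0, 0, 0], "ay": [0, 0, 0], "az": [0, 0, 0]}
}}

```text
time_s: 4.15
tool_pos: [0.5123, -0.0844, 0.178]
tool_rot: [[-0.999, -0.054, -0.003], [-0.054, 0.999, 0.001], [0.003, 0.001, -1.0]]
force: [-0.1, 0.0, -0.1]
grip_width: 0.0601
grasp_force: 0.0
```

{"name": "drive_effector", "arguments": {
  "segments": {"tx": [0, 0, 0, 0, 0], "ty": [0, 0, 0, 0, 0], "tz": [0, 0, 0, 0, 0], "ax": [0, 0, 0, 0, 0], "ay": [0, 0, 0, 0, 0], "az": [0, 0, 0, 0, 0]},
  "jaw": 0.01
}}

```text
time_s: 4.78
tool_pos: [0.5137, -0.0844, 0.1799]
tool_rot: [[-0.999, -0.054, 0.001], [-0.054, 0.999, 0.0], [-0.001, 0.0, -1.0]]
force: [0.1, 2.2, 6.0]
grip_width: 0.0173
grasp_force: 59.9
```

To row units: -0.001 m / 0.3 = -0.0033, 0.46 rad / 3.1416 = 0.1464.

{"name": "drive_effector", "arguments": {
  "segments": {"tx": [0, 0, 0, 0, 0], "ty": [0, 0, 0, 0, 0], "tz": [-0.0033, -0.0033, -0.0033, -0.0033, -0.0033], "ax": [0, 0, 0, 0, 0], "ay": [0, 0, 0, 0, 0], "az": [0.0191, 0.0509, 0.0828, 0.1146, 0.1464]}
}}

```text
time_s: 5.4
tool_pos: [0.5137, -0.0843, 0.18]
tool_rot: [[-0.918, 0.398, 0.001], [0.398, 0.918, 0.001], [-0.0, 0.001, -1.0]]
force: [1.6, 2.2, -0.6]
grip_width: 0.017
grasp_force: 59.3
```

{"name": "drive_effector", "arguments": {
  "segments": {"tx": [0, 0, 0, 0, 0], "ty": [0, 0, 0, 0, 0], "tz": [0, 0, 0, 0, 0], "ax": [0, 0, 0, 0, 0], "ay": [0, 0, 0, 0, 0], "az": [0.0318, 0.0637, 0.0955, 0.1273, 0.1592]}
}}

```text
time_s: 6.02
tool_pos: [0.5138, -0.0842, 0.18]
tool_rot: [[-0.614, 0.789, 0.001], [0.789, 0.614, 0.001], [0.0, 0.001, -1.0]]
force: [2.7, 3.9, -0.1]
grip_width: 0.0165
grasp_force: 59.3
```

To row units: 0.5 rad / 3.1416 = 0.1592.

{"name": "drive_effector", "arguments": {
  "segments": {"tx": [0, 0, 0, 0, 0], "ty": [0, 0, 0, 0, 0], "tz": [0, 0, 0, 0, 0], "ax": [0, 0, 0, 0, 0], "ay": [0, 0, 0, 0, 0], "az": [0.0318, 0.0637, 0.0955, 0.1273, 0.1592]}
}}

```text
time_s: 6.65
tool_pos: [0.5139, -0.0841, 0.1799]
tool_rot: [[-0.161, 0.987, 0.001], [0.987, 0.161, 0.001], [0.001, 0.001, -1.0]]
force: [2.4, 4.6, -1.3]
grip_width: 0.0168
grasp_force: 59.3
```

{"name": "drive_effector", "arguments": {
  "segments": {"tx": [0, 0, 0, 0, 0], "ty": [0, 0, 0, 0, 0], "tz": [0, 0, 0, 0, 0], "ax": [0, 0, 0, 0, 0], "ay": [0, 0, 0, 0, 0], "az": [0.0318, 0.0573, 0.0637, 0.0637, 0.0637]}
}}

```text
time_s: 7.28
tool_pos: [0.514, -0.0841, 0.18]
tool_rot: [[0.035, 0.999, 0.001], [0.999, -0.035, 0.001], [0.001, 0.001, -1.0]]
force: [3.2, 5.0, -1.6]
grip_width: 0.017
grasp_force: 59.2
```

```bash
python3 - <<'E'
from h import *
import cv2
print(env.get_state()["joints"].round(3))
im=cv2.cvtColor(env.camera("top"),cv2.COLOR_RGB2BGR)[130:260,160:365]
cv2.imwrite("pics/t2.png",cv2.resize(im,None,fx=3.9,fy=3.9,interpolation=cv2.INTER_CUBIC))
E
```

```text
[-0.378  0.46   1.746  0.002  0.934 -0.344]
```

View pics/t2.png

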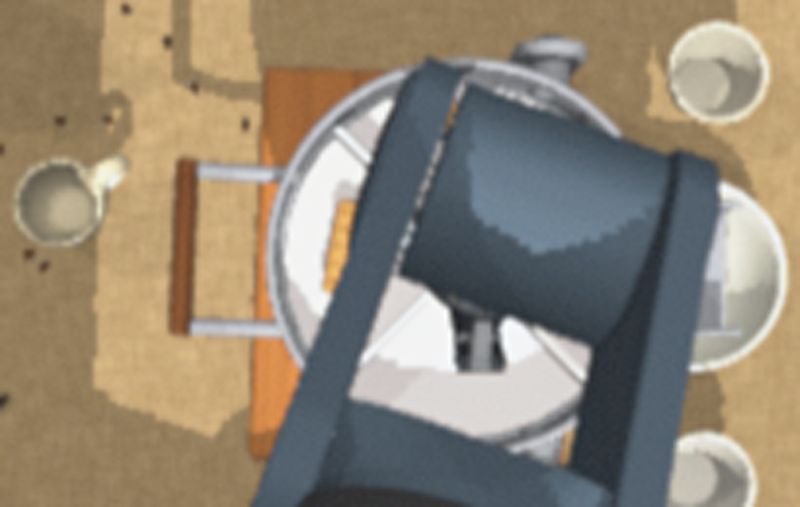

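The wheel followed: the finger biscuit now stands at the handle side and the wheel has turned about 1.66 rad clockwise, so the round biscuit should be at the spout. I'll release, rise and go to the handle.

{"name": "drive_effector", "arguments": {
  "segments": {"tx": [0, 0, 0, 0], "ty": [0, 0, 0, 0], "tz": [0, 0, 0, 0], "ax": [0, 0, 0, 0], "ay": [0, 0, 0, 0], "az": [0, 0, 0, 0]},
  "jaw": 0.05
}}

```text
time_s: 7.82
tool_pos: [0.5133, -0.0849, 0.1804]
tool_rot: [[0.035, 0.999, -0.0], [0.999, -0.035, -0.0], [-0.0, -0.0, -1.0]]
force: [-0.8, -0.0, 0.2]
grip_width: 0.0502
grasp_force: 0.0
```

{"name": "drive_effector", "arguments": {
  "segments": {"tx": [0, 0, 0, 0], "ty": [0, 0, 0, 0], "tz": [-0.1, -0.25, -0.25, -0.25], "ax": [0, 0, 0, 0], "ay": [0, 0, 0, 0], "az": [0, 0, 0, 0]}
}}

```text
time_s: 8.32
tool_pos: [0.5129, -0.0846, 0.2551]
tool_rot: [[0.035, 0.999, -0.0], [0.999, -0.035, 0.0], [0.0, -0.0, -1.0]]
force: [0.1, 0.4, -0.6]
grip_width: 0.0499
grasp_force: 0.0
```

Run:
```python
from h import *
a=1.51
y=np.array([np.cos(a),np.sin(a),0]);z=np.array([0,0,-1.]);
rel([.523,.079,.255],np.c_[np.cross(y,z),y,z])
```

```text
shift [1.639e-01 4.400e-03 1.000e-04] rot [-3.000e-04 -4.000e-04 -1.545e+00] t 8.325
```

To row units: 0.164 m / 0.3 = 0.5467, 0.11 m / 0.3 = 0.3667, -0.9 rad / 3.1416 = -0.2865.

{"name": "drive_effector", "arguments": {
  "segments": {"tx": [0.1667, 0.3667, 0.5467, 0.5467, 0.5467], "ty": [0.0047, 0.01, 0.0147, 0.0147, 0.0147], "tz": [0, 0, 0, 0, 0], "ax": [0, 0, 0, 0, 0], "ay": [0, 0, 0, 0, 0], "az": [-0.0573, -0.1146, -0.1719, -0.2292, -0.2865]},
  "jaw": 0.045
}}

```text
time_s: 8.95
tool_pos: [0.5222, 0.0802, 0.2535]
tool_rot: [[-0.766, 0.642, -0.004], [0.642, 0.766, 0.0], [0.003, -0.002, -1.0]]
force: [-0.2, -0.3, -0.3]
grip_width: 0.0449
grasp_force: 0.0
```

{"name": "drive_effector", "arguments": {
  "segments": {"tx": [0, 0, 0, 0, 0], "ty": [0, 0, 0, 0, 0], "tz": [0, 0, 0, 0, 0], "ax": [0, 0, 0, 0, 0], "ay": [0, 0, 0, 0, 0], "az": [-0.0573, -0.1146, -0.1719, -0.2053, -0.2053]}
}}

```text
time_s: 9.57
tool_pos: [0.5225, 0.079, 0.2538]
tool_rot: [[-0.998, 0.062, -0.003], [0.062, 0.998, 0.0], [0.003, -0.0, -1.0]]
force: [0.1, -0.8, -0.0]
grip_width: 0.0451
grasp_force: 0.0
```

Run:
```python
from h import *
import cv2
a=1.51
y=np.array([np.cos(a),np.sin(a),0]);z=np.array([0,0,-1.]);
rel([.523,.079,.151],np.c_[np.cross(y,z),y,z])
print(env.get_state()["joints"].round(3))
cv2.imwrite("pics/w3.png",cv2.cvtColor(env.camera("wrist"),cv2.COLOR_RGB2BGR))
```

```text
shift [-0.0008  0.      0.1028] rot [-0.0001 -0.0033 -0.0013] t 9.575
[-0.062  0.371  1.645 -0.     1.129 -1.57 ]
```

View pics/w3.png

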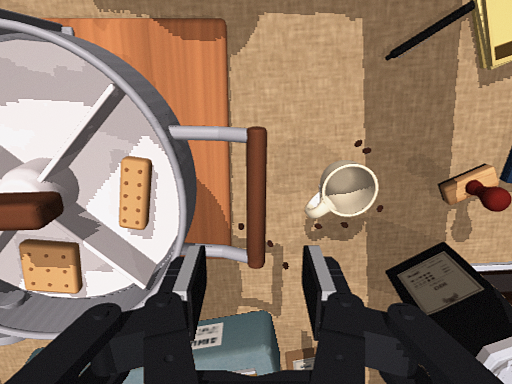

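The handle bar (x≈257) is centred between the pads (205 and 305). The square and finger biscuits are visible away from the spout. I'll descend and grip.

To row units: 0.102 m / 0.3 = 0.34, 0.1 m / 0.3 = 0.3333.

{"name": "drive_effector", "arguments": {
  "segments": {"tx": [0, 0, 0, 0, 0], "ty": [0, 0, 0, 0, 0], "tz": [0.1, 0.2333, 0.3333, 0.34, 0.34], "ax": [0, 0, 0, 0, 0], "ay": [0, 0, 0, 0, 0], "az": [0, 0, 0, 0, 0]}
}}

```text
time_s: 10.25
tool_pos: [0.524, 0.079, 0.1537]
tool_rot: [[-0.998, 0.061, 0.001], [0.061, 0.998, -0.0], [-0.001, 0.0, -1.0]]
force: [0.6, -0.6, 0.3]
grip_width: 0.0451
grasp_force: 0.0
```

{"name": "drive_effector", "arguments": {
  "segments": {"tx": [0, 0, 0, 0], "ty": [0, 0, 0, 0], "tz": [0, 0, 0, 0], "ax": [0, 0, 0, 0], "ay": [0, 0, 0, 0], "az": [0, 0, 0, 0]},
  "jaw": 0.006
}}

```text
time_s: 10.75
tool_pos: [0.5245, 0.0803, 0.1548]
tool_rot: [[-0.998, 0.062, 0.003], [0.062, 0.998, 0.002], [-0.003, 0.002, -1.0]]
force: [-0.9, 5.3, 6.1]
grip_width: 0.0118
grasp_force: 58.7
```

Run:
```python
from h import *
from scipy.spatial.transform import Rotation as R
s=env.get_state();A=s["tool_rot"];p=s["tool_pos"]
c,q=np.cos(-.06),np.sin(-.06)
D=np.array([[c,-q,0],[q,c,0],[0,0,1]]) # dispenser axes
piv=np.array([.513,-.0846,0])+D@[0,-.05,.145]
print("handle in disp",D.T@(p-A[:,2]*.0187-piv))
for t in np.arange(.05,.66,.05):
    Q=R.from_rotvec(D[:,0]*t).as_matrix()
    n=piv+Q@(p-piv)
    print(round(t,2),(A.T@(n-p)).round(4),R.from_matrix(A.T@Q@A).as_rotvec().round(3))
```

```text
handle in disp [0.00150788 0.21520526 0.02846559]
0.05 [-0.     -0.0007 -0.0107] [-0.05  0.    0.  ]
0.1 [-0.0001 -0.002  -0.0214] [-0.1  0.   0. ]
0.15 [-0.0001 -0.0038 -0.0321] [-0.15  0.    0.  ]
0.2 [-0.0001 -0.0061 -0.0426] [-0.2    0.     0.001]
0.25 [-0.0002 -0.009  -0.053 ] [-0.25   0.     0.001]
0.3 [-0.0002 -0.0124 -0.0632] [-0.3    0.001  0.001]
0.35 [-0.0003 -0.0162 -0.0733] [-0.35   0.001  0.001]
0.4 [-0.0003 -0.0206 -0.0831] [-0.4    0.001  0.001]
0.45 [-0.0003 -0.0255 -0.0927] [-0.45   0.001  0.001]
0.5 [-0.0004 -0.0308 -0.1021] [-0.5    0.001  0.002]
0.55 [-0.0004 -0.0366 -0.1112] [-0.55   0.001  0.002]
0.6 [-0.0005 -0.0428 -0.1199] [-0.6    0.001  0.002]
0.65 [-0.0005 -0.0495 -0.1284] [-0.65   0.001  0.002]
```

To row units: -0.053 m / 0.3 = -0.1767, -0.0426 m / 0.3 = -0.142, -0.25 rad / 3.1416 = -0.0796.

{"name": "drive_effector", "arguments": {
  "segments": {"tx": [0, 0, 0, 0, 0], "ty": [-0.0023, -0.0067, -0.0127, -0.0203, -0.03], "tz": [-0.0357, -0.0713, -0.107, -0.142, -0.1767], "ax": [-0.0159, -0.0318, -0.0477, -0.0637, -0.0796], "ay": [0, 0, 0, 0, 0], "az": [0, 0, 0, 0, 0]}
}}

```text
time_s: 11.38
tool_pos: [0.5238, 0.0713, 0.2074]
tool_rot: [[-0.998, 0.059, 0.018], [0.062, 0.966, 0.251], [-0.002, 0.252, -0.968]]
force: [1.9, 4.8, -1.5]
grip_width: 0.0117
grasp_force: 58.9
```

{"name": "drive_effector", "arguments": {
  "segments": {"tx": [0, 0, 0, 0, 0], "ty": [-0.0023, -0.0067, -0.0127, -0.0203, -0.03], "tz": [-0.0357, -0.0713, -0.107, -0.142, -0.1767], "ax": [-0.0159, -0.0318, -0.0477, -0.0637, -0.0796], "ay": [0, 0, 0, 0, 0], "az": [0, 0, 0, 0, 0]}
}}

```text
time_s: 12.0
tool_pos: [0.5224, 0.0493, 0.2568]
tool_rot: [[-0.998, 0.053, 0.032], [0.061, 0.874, 0.482], [-0.002, 0.483, -0.876]]
force: [2.5, 4.5, -0.7]
grip_width: 0.012
grasp_force: 58.9
```

Smooth so far. I'll go near the stop (about 0.61) and wait.

To row units: -0.0236 m / 0.3 = -0.0787, -0.0107 m / 0.3 = -0.0357, -0.11 rad / 3.1416 = -0.035.

{"name": "drive_effector", "arguments": {
  "segments": {"tx": [0, 0, 0, 0, 0], "ty": [-0.0023, -0.0067, -0.0067, -0.0067, -0.0067], "tz": [-0.0357, -0.0787, -0.0787, -0.0787, -0.0787], "ax": [-0.0159, -0.035, -0.035, -0.035, -0.035], "ay": [0, 0, 0, 0, 0], "az": [0, 0, 0, 0, 0]}
}}

```text
time_s: 12.62
tool_pos: [0.5215, 0.0361, 0.2761]
tool_rot: [[-0.998, 0.049, 0.037], [0.062, 0.818, 0.573], [-0.002, 0.574, -0.819]]
force: [2.9, 4.9, 1.0]
grip_width: 0.012
grasp_force: 59.4
```

{"name": "drive_effector", "arguments": {
  "segments": {"tx": [0, 0, 0, 0, 0], "ty": [0, 0, 0, 0, 0], "tz": [0, 0, 0, 0, 0], "ax": [0, 0, 0, 0, 0], "ay": [0, 0, 0, 0, 0], "az": [0, 0, 0, 0, 0]}
}}

```text
time_s: 13.25
tool_pos: [0.5215, 0.0362, 0.276]
tool_rot: [[-0.998, 0.049, 0.037], [0.061, 0.818, 0.572], [-0.002, 0.574, -0.819]]
force: [2.9, 4.2, 1.4]
grip_width: 0.0117
grasp_force: 59.4
```

Run:
```python
from h import *
import cv2
im=cv2.cvtColor(env.camera("top"),cv2.COLOR_RGB2BGR)[130:260,160:365]
cv2.imwrite("pics/t4.png",cv2.resize(im,None,fx=3.9,fy=3.9,interpolation=cv2.INTER_CUBIC))
```

```text
(no output)
```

View pics/t4.png

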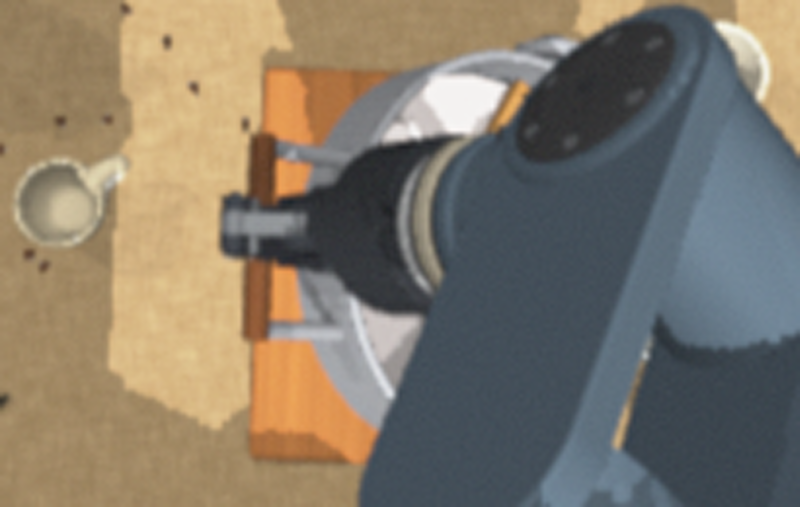

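The tray is tipped to about 0.61 and the square biscuit is still inside, but the arm hides the bowl. I'll tip a touch more, wait, then check with the wrist camera.

To row units: -0.0064 m / 0.3 = -0.0213, -0.0003 m / 0.3 = -0.001, -0.03 rad / 3.1416 = -0.0095.

{"name": "drive_effector", "arguments": {
  "segments": {"tx": [0, 0, 0, 0, 0], "ty": [-0.001, -0.001, -0.001, -0.001, -0.001], "tz": [-0.0213, -0.0213, -0.0213, -0.0213, -0.0213], "ax": [-0.0095, -0.0095, -0.0095, -0.0095, -0.0095], "ay": [0, 0, 0, 0, 0], "az": [0, 0, 0, 0, 0]}
}}

```text
time_s: 13.92
tool_pos: [0.5213, 0.0322, 0.281]
tool_rot: [[-0.998, 0.048, 0.038], [0.062, 0.8, 0.597], [-0.002, 0.598, -0.802]]
force: [2.7, 4.6, 2.2]
grip_width: 0.012
grasp_force: 59.6
```

{"name": "drive_effector", "arguments": {
  "segments": {"tx": [0, 0, 0, 0, 0], "ty": [0, 0, 0, 0, 0], "tz": [0, 0, 0, 0, 0], "ax": [0, 0, 0, 0, 0], "ay": [0, 0, 0, 0, 0], "az": [0, 0, 0, 0, 0]}
}}

```text
time_s: 14.55
tool_pos: [0.5213, 0.0322, 0.281]
tool_rot: [[-0.998, 0.048, 0.038], [0.062, 0.8, 0.597], [-0.002, 0.598, -0.802]]
force: [3.6, 4.4, 1.6]
grip_width: 0.0119
grasp_force: 59.6
```

Run:
```python
from h import *
import cv2
a=cv2.cvtColor(env.camera("wrist"),cv2.COLOR_RGB2BGR)
b=cv2.cvtColor(env.camera("scene"),cv2.COLOR_RGB2BGR)[120:260,200:400]
b=cv2.resize(b,(400,280),interpolation=cv2.INTER_CUBIC)
c=np.zeros((384,800,3),np.uint8);c[:300,:400]=cv2.resize(a,(400,300));c[:280,400:]=b
cv2.imwrite("pics/c5.png",c)
```

```text
(no output)
```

View pics/c5.png

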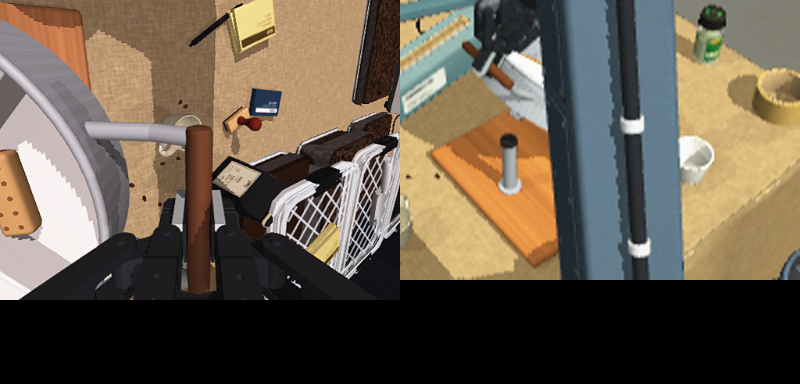

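The bowl is still hidden and the finger biscuit is still in the tray. The tray has been tipped for over 2 s, so I'll lower it to level.

To row units: 0.0535 m / 0.3 = 0.1783, 0.0429 m / 0.3 = 0.143, 0.25 rad / 3.1416 = 0.0796.

{"name": "drive_effector", "arguments": {
  "segments": {"tx": [0, 0, 0, 0, 0], "ty": [0.0007, -0.0003, -0.003, -0.008, -0.0143], "tz": [0.036, 0.0717, 0.1073, 0.143, 0.1783], "ax": [0.0159, 0.0318, 0.0477, 0.0637, 0.0796], "ay": [0, 0, 0, 0, 0], "az": [0, 0, 0, 0, 0]}
}}

```text
time_s: 15.28
tool_pos: [0.5232, 0.0608, 0.2352]
tool_rot: [[-0.998, 0.056, 0.026], [0.062, 0.924, 0.378], [-0.003, 0.379, -0.925]]
force: [2.9, 3.9, -0.2]
grip_width: 0.0123
grasp_force: 59.6
```

{"name": "drive_effector", "arguments": {
  "segments": {"tx": [0, 0, 0, 0, 0], "ty": [0.0007, -0.0003, -0.003, -0.008, -0.0143], "tz": [0.036, 0.0717, 0.1073, 0.143, 0.1783], "ax": [0.0159, 0.0318, 0.0477, 0.0637, 0.0796], "ay": [0, 0, 0, 0, 0], "az": [0, 0, 0, 0, 0]}
}}

```text
time_s: 15.9
tool_pos: [0.5242, 0.077, 0.1838]
tool_rot: [[-0.998, 0.06, 0.012], [0.061, 0.989, 0.138], [-0.003, 0.138, -0.99]]
force: [2.3, 3.5, -1.6]
grip_width: 0.0123
grasp_force: 59.6
```

{"name": "drive_effector", "arguments": {
  "segments": {"tx": [0, 0, 0, 0, 0], "ty": [0.0007, -0.0003, -0.002, -0.002, -0.002], "tz": [0.036, 0.0717, 0.0967, 0.0967, 0.0967], "ax": [0.0159, 0.0318, 0.043, 0.043, 0.043], "ay": [0, 0, 0, 0, 0], "az": [0, 0, 0, 0, 0]}
}}

```text
time_s: 16.52
tool_pos: [0.5245, 0.0803, 0.1551]
tool_rot: [[-0.998, 0.061, 0.003], [0.061, 0.998, 0.006], [-0.003, 0.006, -1.0]]
force: [3.9, 4.9, -1.8]
grip_width: 0.0117
grasp_force: 59.7
```

Level again at z 0.155. I'll open gently, rise, and move aside to look.

{"name": "drive_effector", "arguments": {
  "segments": {"tx": [0, 0, 0, 0, 0], "ty": [0, 0, 0, 0, 0], "tz": [0, 0, 0, 0, 0], "ax": [0, 0, 0, 0, 0], "ay": [0, 0, 0, 0, 0], "az": [0, 0, 0, 0, 0]},
  "jaw": 0.045
}}

```text
time_s: 17.15
tool_pos: [0.5235, 0.0794, 0.1549]
tool_rot: [[-0.998, 0.061, 0.0], [0.061, 0.998, 0.005], [0.0, 0.005, -1.0]]
force: [-0.1, 0.1, -0.3]
grip_width: 0.0453
grasp_force: 0.0
```

{"name": "drive_effector", "arguments": {
  "segments": {"tx": [0, 0, 0, 0], "ty": [0, 0, 0, 0], "tz": [-0.1, -0.2667, -0.4333, -0.4333], "ax": [0, 0, 0, 0], "ay": [0, 0, 0, 0], "az": [0, 0, 0, 0]}
}}

```text
time_s: 17.65
tool_pos: [0.5263, 0.0788, 0.2892]
tool_rot: [[-0.998, 0.061, 0.011], [0.061, 0.998, 0.004], [-0.01, 0.005, -1.0]]
force: [-0.3, -0.2, -0.3]
grip_width: 0.0448
grasp_force: 0.0
```

{"name": "drive_effector", "arguments": {
  "segments": {"tx": [0, 0, 0, 0, 0], "ty": [0.2, 0.4, 0.6, 0.7333, 0.7333], "tz": [-0.0333, -0.0667, -0.1, -0.1333, -0.1333], "ax": [0, 0, 0, 0, 0], "ay": [0, 0, 0, 0, 0], "az": [0, 0, 0, 0, 0]}
}}

```text
time_s: 18.27
tool_pos: [0.5363, 0.3009, 0.3251]
tool_rot: [[-0.998, 0.056, -0.0], [0.056, 0.998, 0.005], [0.001, 0.005, -1.0]]
force: [-0.1, -1.1, 0.6]
grip_width: 0.045
grasp_force: 0.0
```

Run:
```python
from h import *
import cv2
im=cv2.cvtColor(env.camera("top"),cv2.COLOR_RGB2BGR)[130:260,160:365]
cv2.imwrite("pics/t6.png",cv2.resize(im,None,fx=3.9,fy=3.9,interpolation=cv2.INTER_CUBIC))
```

```text
(no output)
```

View pics/t6.png

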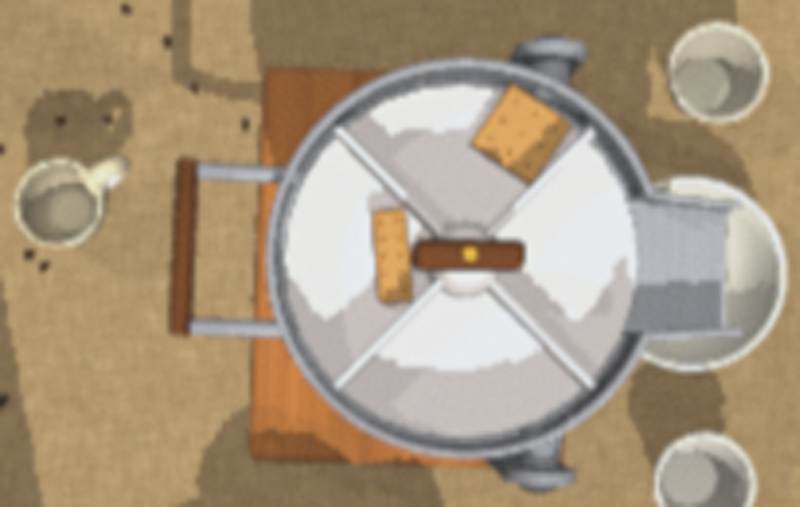

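The spout compartment is empty and the other two biscuits are inside. The handle, cups and bowl look unmoved. The round biscuit should be in the bowl under the chute, and I have time to confirm that from the spout side with the wrist camera.

Run:
```python
from h import *
from scipy.spatial.transform import Rotation as R
m=env.camera_model("wrist");M=m["mount"];print(M.round(3),m["fx"])
s=env.get_state()
for t in(.5,.65,.8):
  for y,z in((-.38,.25),(-.42,.25),(-.4,.28)):
    A=s["tool_rot"]@R.from_rotvec([-t,0,0]).as_matrix();p=np.array([.53,y,z])
    T=np.eye(4);T[:3,:3]=A;T[:3,3]=p;C=T@M
    o=[]
    for b in([.504,-.246,.02],[.503,-.247,.135]):
        q=np.linalg.inv(C)@np.r_[b,1];o+=[(m["fx"]*q[0]/q[2]+m["cx"]).round(),(m["fy"]*q[1]/q[2]+m["cy"]).round()]
    print(t,y,z,o,C[:3,3].round(2))
rel([.53,-.4,.3],s["tool_rot"])
print(s["joints"].round(2))
```

```text
[[-0.002 -0.945 -0.328  0.084]
 [ 1.    -0.001 -0.001 -0.   ]
 [ 0.001 -0.328  0.945 -0.142]
 [ 0.     0.     0.     1.   ]] 342.42707305384226
0.5 -0.38 0.25 [np.float64(258.0), np.float64(117.0), np.float64(321.0), np.float64(130.0)] [ 0.44 -0.44  0.37]
0.5 -0.42 0.25 [np.float64(287.0), np.float64(113.0), np.float64(354.0), np.float64(124.0)] [ 0.44 -0.48  0.37]
0.5 -0.4 0.28 [np.float64(261.0), np.float64(112.0), np.float64(317.0), np.float64(123.0)] [ 0.44 -0.46  0.4 ]
0.65 -0.38 0.25 [np.float64(224.0), np.float64(117.0), np.float64(292.0), np.float64(128.0)] [ 0.44 -0.46  0.36]
0.65 -0.42 0.25 [np.float64(252.0), np.float64(113.0), np.float64(322.0), np.float64(122.0)] [ 0.44 -0.5   0.36]
0.65 -0.4 0.28 [np.float64(225.0), np.float64(112.0), np.float64(286.0), np.float64(122.0)] [ 0.44 -0.48  0.39]
0.8 -0.38 0.25 [np.float64(190.0), np.float64(118.0), np.float64(263.0), np.float64(128.0)] [ 0.44 -0.48  0.35]
0.8 -0.42 0.25 [np.float64(217.0), np.float64(113.0), np.float64(290.0), np.float64(121.0)] [ 0.44 -0.52  0.35]
0.8 -0.4 0.28 [np.float64(189.0), np.float64(113.0), np.float64(255.0), np.float64(121.0)] [ 0.44 -0.5   0.38]
shift [-0.0347 -0.6983  0.022 ] rot [0. 0. 0.] t 18.325
[ 0.33  0.42  1.34  0.    1.37 -1.19]
```

To row units: -0.3 m / 0.3 = -1, -0.01 m / 0.3 = -0.0333.

{"name": "drive_effector", "arguments": {
  "segments": {"tx": [-0.0333, -0.0333, -0.0333, -0.0333, -0.0333], "ty": [-1, -1, -1, -1, -1], "tz": [0, 0, 0, 0, 0], "ax": [0, 0, 0, 0, 0], "ay": [0, 0, 0, 0, 0], "az": [0, 0, 0, 0, 0]}
}}

```text
time_s: 18.95
tool_pos: [0.5268, -0.0055, 0.3234]
tool_rot: [[-0.998, 0.064, -0.002], [0.064, 0.998, 0.005], [0.003, 0.005, -1.0]]
force: [0.3, 1.1, 0.6]
grip_width: 0.0448
grasp_force: 0.0
```

{"name": "drive_effector", "arguments": {
  "segments": {"tx": [-0.0333, -0.0333, -0.0333, -0.0333, -0.0333], "ty": [-1, -1, -1, -1, -1], "tz": [0, 0, 0, 0, 0], "ax": [0, 0, 0, 0, 0], "ay": [0, 0, 0, 0, 0], "az": [0, 0, 0, 0, 0]}
}}

```text
time_s: 19.58
tool_pos: [0.5179, -0.3052, 0.3216]
tool_rot: [[-0.998, 0.064, -0.002], [0.064, 0.998, 0.006], [0.003, 0.006, -1.0]]
force: [0.2, 0.4, 0.2]
grip_width: 0.0447
grasp_force: 0.0
```

{"name": "drive_effector", "arguments": {
  "segments": {"tx": [-0.0333, -0.0333, -0.0333, -0.0333, -0.0333], "ty": [-0.1667, -0.3333, -0.3333, -0.3333, -0.3333], "tz": [0.0667, 0.1, 0.1333, 0.1667, 0.1667], "ax": [-0.0477, -0.0955, -0.1432, -0.191, -0.2069], "ay": [0, 0, 0, 0, 0], "az": [0, 0, 0, 0, 0]}
}}

```text
time_s: 20.2
tool_pos: [0.5211, -0.404, 0.2682]
tool_rot: [[-0.998, 0.055, 0.036], [0.066, 0.786, 0.614], [0.005, 0.615, -0.788]]
force: [-0.6, -0.0, 1.0]
grip_width: 0.0453
grasp_force: 0.0
```

Run:
```python
from h import *
import cv2
s=env.get_state()
im=cv2.cvtColor(env.camera("wrist"),cv2.COLOR_RGB2BGR)
cv2.imwrite("pics/w7.png",im)
print(s["joints"].round(2))
```

```text
[-1.    0.77  1.01  0.39  1.9  -2.48]
```

View pics/w7.png

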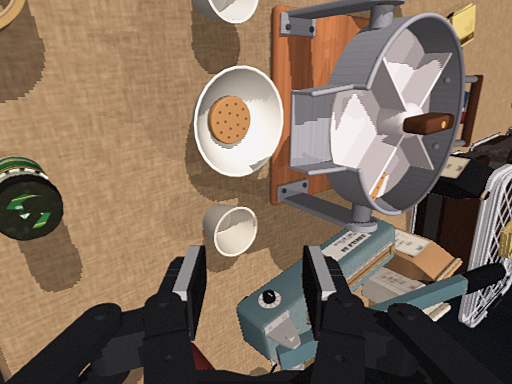

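The round biscuit lies flat in the bowl at (230,119), the tray is level, and both cupping bowls are standing. I'll hand in.

```bash
python3 -c "
from rig import env
print(env.hand_in())"
```

```text
the job is handed in; nothing more can be done
None
```

The round biscuit is in the bowl, the tray is back to level with the square and finger biscuits still in it, the bowl and cups stand where they were, and the job was handed in at about 20 s (no verdict was returned).

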